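Fold the dough thermometer and put it in its case

ROBOT

A 6-joint arm with a two-finger parallel gripper is mounted at the origin on the work surface. World frame = base frame: x ahead of the robot, y to its left, z up, the work surface at z = 0. Lengths are in mm, angles in rad, forces in N, time in s.
With the tool pointing down it reaches from about 400 to 825 mm from the base axis. Payload 7 kg.
Tool frame: the origin (TCP) lies at the very end of the fingers, on their centre line; the grasp point (between the pads) lies arm.grasp_offset behind it (arm.grasp_offset is the distance from the TCP to the grasp point, in mm); z points along the fingers, y is the direction in which the jaws open and shut (so a half turn about z gives the same grasp; the last joint's range is limited). The gripper opens to 88 mm and grips with 3 to 60 N. Pads are 19 mm wide; open, the fingers measure 130 mm over their backs; the gripper's body (78 mm by 193 mm) begins 47 mm behind the grasp point.
Start: joints at [1.593, 0.359, 0.012, 0, -1.224, -0.288], TCP at [177.32, 651.27, 226.561] pointing down, gripper open.
Joint ranges: [-3.07, 3.07], [-1.43, 2.12], [-1.02, 1.25], [-3.03, 1.67], [-3.05, -0], [-3.03, 3.03]. Speed limits (rad/s): [2.39, 2.39, 3.01, 3.14, 3.14, 3.14].

INTERFACE

Orientations are given as a unit quaternion [x, y, z, w].
In Python, from cell import arm, vision gives the robot as it stands.
- The arm moves only by the tool carry_out, never from a script. Its argument "rows" is a list of rows, each a list of 3 entries, a list of its own where there are three numbers: the shift along the world's x, y, z in m, then the turn about the world's z in degrees, then the closure in counts, from 0 (fully open) to 255 (shut). A call has exactly 5 rows; each row is the pose to reach, as a shift and turn from the pose commanded when the call began; what a row does not reach only later rows make up. A row lasts 1/8 s, in which the tool goes at most 62.5 mm and 10.7 degrees, less where a joint would pass 70% of its speed; a pose out of reach is approached as far as the arm can. A call with a gripper value outside its range is refused whole. The fingers move at their own pace and stop on an object; "force" is the grip in N (left out, the last holds). Time passes only in rows, so rows that repeat a pose let the fingers close, or fill a call up. It gives the time, the measured TCP pose, the force and the opening at its end, in the units of the state.
- arm.state(): the state, without advancing time (a new reading comes with each control period).
- vision.grab_frame(name): name is "scene" or "top"; returns a dict with "frame" (420x560x3 uint8, red, green, blue), "depth" (420x560 float32, mm along the optical axis (not along the pixel's ray), 0 where there is no reading), "fovy" (degrees; the focal length in pixels is half the picture's height over the tangent of half this angle, whatever the lens; pixels are square), "cx", "cy" (the principal point, pixels), "world_to_cam" (4x4, takes a point from world to camera coordinates). Camera axes: x right, y down, z forward; pixel columns grow to the right and rows downward; lengths in mm; the calibration is good to about 2 mm. A picture is of the moment at which its call begins.
- arm.sign_off(): hands the job in, once; it reports no verdict.
The state is a dict: "time": time; "joints": joint angles; "qd": joint speeds; "joint_torque": joint torques, N m; "ee_pos": TCP position; "eef_rot": TCP orientation; "contact_force": force on the tool from outside, world axes, zero at the start; "torque": the same for the moment, N m; "grip_width": finger opening in mm.
Only numpy, scipy, OpenCV 4.12 (cv2) and the standard library are available. Lean on these libraries where they do the work, as an engineer would, in place of code of your own. Each camera call takes 0.05 s, during which the arm holds its last target. There are 200 camera calls.

TASK

On the baker's bench lies a folding probe thermometer with its steel probe swung out. Fold the probe shut against the thermometer's side, then lay the thermometer flat, display up, inside its open dark plastic case with the probe still folded, and let go; either way round will do. Set it down, do not let it drop.

Things in the scene. Friction and masses are not known exactly. Their poses are not given: they have to be found in the camera images.
- thermometer: Loose white folding thermometer, 0.24 kg, display up: bar 150 mm long (x), 32 wide (y -22 to +10), 24 high. Origin: underside, centre of the folded outline 150 x 44 mm. Vertical hinge axis at x +66, y +15. Folded, the probe lies along the +y side (centre line y +15) towards -x; body and probe are then 40 mm across the middle (y -22 to +18.5) to grip together. Not the thin pen thermometer.
- probe (a joint): Probe angle (rad): 0 folded shut against the body (a stop), growing as it swings out in the horizontal plane; 1.57 is square to the body, towards +y. From the hinge it points along (-cos, +sin) of this angle in the thermometer's x, y. Friction 0.012 Nm: it stays where left, and a light sideways push turns it without shifting the body.
- probe_tip (a point): Free end of the probe, a round steel rod 7 mm thick, 112 mm from the hinge axis; its centre line is 14 mm above the thermometer's underside.
- case: Fixed open dark plastic case, not the deeper metal loaf tin: tray 192 mm long (x) by 88 (y), inside 180 x 76; floor 5 mm thick, walls 6 mm thick with tops 28 mm above the bench. The middle 80 mm of both long walls is cut away to the floor for fingers. Lid folded back flat on the +y side, 13 mm high, grey lining, out to y +132. Origin: on the bench under the tray's centre.
Not all that is in view belongs to the job. Leave any orange or red look-alike of the thermometer alone.

How it is judged (in metres and radians):
On the way:
1. the probe is folded shut (within 10 degrees) while the thermometer is still outside the case (value of joint probe below 0.175 rad and horizontal distance between thermometer and case above 0.1 m), for 0.2 s.
At the end, for the whole second after the job is handed in: The thermometer lies at rest inside its case, display up and flat on the case's floor (within 5 mm and 6 degrees), centred within 22 mm each way, which is anywhere between the walls, and its probe is folded to within 10 degrees (value of joint probe below 0.175 rad and x of thermometer in the frame of case between -0.022 and 0.022 m and y of thermometer in the frame of case between -0.022 and 0.022 m and z of thermometer in the frame of case below 0.01 m and angle between thermometer's own z axis and vertical below 0.1 rad and linear speed of thermometer below 0.02 m/s); the robot touches nothing.
It fails at once if the thermometer is dropped (falls faster than 0.9 m/s out of the fingers, about 4 cm) (linear speed of thermometer above 0.9 m/s and contact force between the fingers and thermometer below 0.05 N).
It also fails if it takes over 43 s, if anything falls off the work surface, if the arm or the gripper's body presses on something with over 40 N, if the wrist force passes 120 N, or if a joint passes its speed limit or range.

## Working session

There is one attempt and no reset: what is moved stays moved. The work goes in short steps, Python scripts to look and compute and a tool call to move; the robot and the scene stay as the last step left them, time stands still between calls to the robot, and variables do not carry over. Pictures are saved under pics/ and viewed, about 8 in all and at most 12, crops included, and the job is handed in when it is done.

Besides the shell and the picture viewer there is one more tool, called in YAML: its name, and indented under it one key for each argument. carry_out: Moves the arm, as the interface text tells. Its arguments: {"type":"object","properties":{"rows":{"type":"array","items":{"type":"array"}},"force":{"type":"number"}},"required":["rows"]}

```bash
mkdir -p pics; cat > h.py <<'E'
import numpy as np, cv2
from cell import arm, vision
def grab(n):
    g=vision.grab_frame(n); return g
def ray(g,u,v):
    f=g["frame"].shape[0]/2/np.tan(np.radians(g["fovy"])/2)
    T=np.array(g["world_to_cam"]); R=T[:3,:3]; t=T[:3,3]
    d=R.T@np.array([(u-g["cx"])/f,(v-g["cy"])/f,1]); return -R.T@t,d
def onplane(g,u,v,z):
    o,d=ray(g,u,v); return (o+d*(z-o[2])/d[2])
def cloud(g):
    f=g["frame"].shape[0]/2/np.tan(np.radians(g["fovy"])/2)
    T=np.array(g["world_to_cam"]); D=g["depth"]; v,u=np.indices(D.shape)
    P=np.stack([(u-g["cx"])/f*D,(v-g["cy"])/f*D,D],-1)
    return (P-T[:3,3])@T[:3,:3]
def save(im,p): cv2.imwrite(p,cv2.cvtColor(im,cv2.COLOR_RGB2BGR))
E
python3 - <<'E'
from h import *
for n in("top","scene"):
    g=grab(n); save(g["frame"],f"pics/{n}0.png"); print(n,g["fovy"],g["cx"],g["cy"],np.round(ray(g,280,210),3))
print(arm.state(),arm.grasp_offset)
E
```

```text
top 47.145907437584924 284.6663227878903 205.40537692877405 [[ 1.838250e+02 -1.113000e+00  1.484068e+03]
 [ 1.180000e-01  2.600000e-02 -9.930000e-01]]
scene 44.768644351902644 278.01678564967204 211.12156527522976 [[ 1.568527e+03 -4.670000e+02  9.231690e+02]
 [-7.570000e-01  3.130000e-01 -5.730000e-01]]
{'time': 0.1, 'joints': array([ 1.59308664e+00,  3.59284175e-01,  1.11816945e-02, -2.73093535e-04,
       -1.22411490e+00, -2.88098436e-01]), 'qd': array([ 0.00029782, -0.00214686,  0.00263718,  0.00385061,  0.00011443,
       -0.00080824]), 'joint_torque': array([-4.83817421e-04, -5.84166133e+01,  2.93753117e+01,  7.01544374e+00,
        1.02117399e-02, -4.45425917e-05]), 'ee_pos': array([177.23989272, 650.87615517, 225.7564639 ]), 'eef_rot': array([ 9.91174828e-01, -1.32559191e-01, -1.70193574e-05,  7.21832363e-04]), 'contact_force': array([ 0.11435545,  0.02316277, -0.56316266]), 'torque': array([-0.01843853, -0.01005638,  0.05082795]), 'grip_width': 87.75118286506597} 18.8
```

View pics/top0.png

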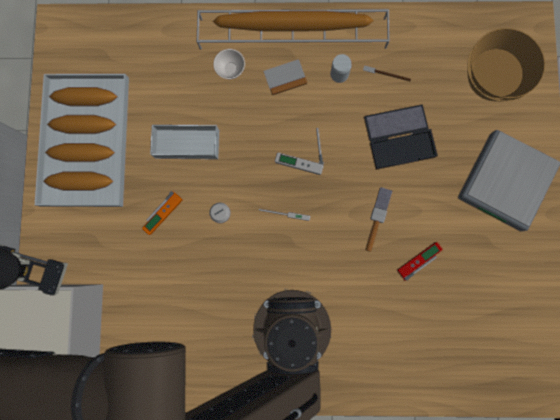

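View pics/scene0.png

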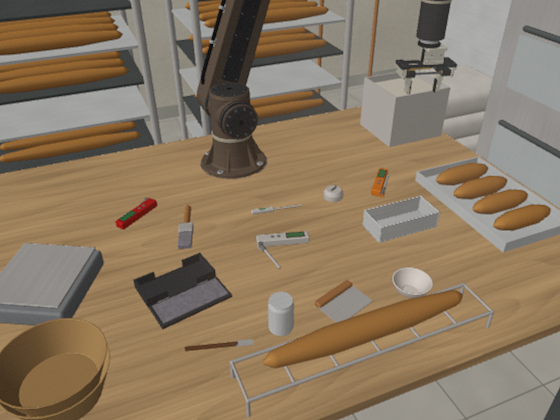

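The top view shows these candidates:
- White folding thermometer at (300,163), its probe out to about (318,130).
- Thin pen thermometer at (285,214).
- Orange look-alike at (162,213) and red look-alike at (420,260).
- Dark case at (402,140), with the tray at (404,150) and the grey-lined lid at (396,122).
- Metal loaf tin at (185,141).

The white one at (300,163) fits, because it is a thick bar with its probe hinged out. I'll confirm this in a crop and measure it.

```bash
python3 - <<'E'
from h import *
g=grab("top"); im=g["frame"]; np.savez("g0.npz",**g)
save(cv2.resize(im[90:190,260:450],None,fx=4,fy=4,interpolation=cv2.INTER_CUBIC),"pics/crop.png")
P=cloud(g); hsv=cv2.cvtColor(im,cv2.COLOR_RGB2HSV)
# body: raised points in window
z=P[...,2]; print("bench z",np.median(z[180:190,330:360]))
w=np.zeros(z.shape,bool); w[120:185,265:345]=1
m=w&(z>8)&(hsv[...,1]<90)
m2=w&(hsv[...,1]<80)
print(m.sum(),m2.sum(), np.percentile(z[m],[5,50,90]))
for y in range(124,178): print(y,''.join('#' if a else '.' for a in m2[y,268:332]))
w[:]=0; w[95:175,355:445]=1
d=w&(hsv[...,2]<75)
n,l,s,c=cv2.connectedComponentsWithStats(d.astype(np.uint8)); k=1+np.argmax(s[1:,4])
pts=np.argwhere(l==k)[:,::-1].astype(np.float32); print(s[k],cv2.minAreaRect(pts))
b=cv2.boxPoints(cv2.minAreaRect(pts))
for u,v in b: print(u,v,onplane(g,u,v,28)[:2],onplane(g,u,v,0)[:2])
E
```

```text
bench z -0.5008702625689918
526 588 [14.08016021 21.67814785 26.72388996]
124 ................................................................
125 ................................................................
126 ................................................................
127 ................................................................
128 ................................................###.............
129 ................................................###.............
130 ................................................###.............
131 ................................................###.............
132 ................................................###.............
133 .................................................##.............
134 .................................................###............
135 .................................................###............
136 .................................................###............
137 .................................................###............
138 .................................................###....
[... 2444 characters left out ...]
.................................####...........
175 ................................................................
176 ................................................................
177 ................................................................
[ 364  105   73   64 2117] ((400.3403015136719, 136.2240753173828), (54.61913299560547, 63.89516830444336), 78.36637115478516)
363.54196 115.91785 [ 652.31756778 -221.69234218] [ 661.32662419 -225.93404471]
426.12454 103.0332 [ 693.70263775 -417.19236892] [ 703.5075236  -425.19351123]
437.13864 156.5303 [ 523.17038841 -445.30095731] [ 529.69596156 -453.84262408]
374.55606 169.41495 [ 482.62533661 -252.64186767] [ 488.37123375 -257.4787255 ]
```

View pics/crop.png

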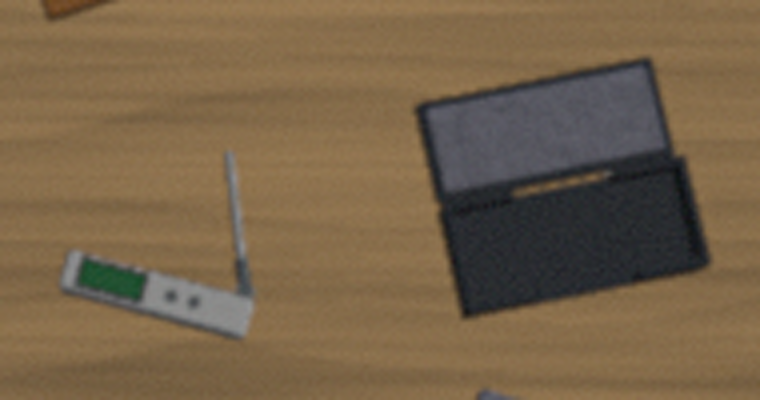

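The crop confirms it: white bar with green display, hinge at its right end (crop ~245,295), probe up to (230,152). The tray corners in the crop are about (463,318), (709,264), (684,157) and (440,205). The bar and tray poses come next.

```bash
python3 - <<'E'
from h import *
g=dict(np.load("g0.npz")); im=g["frame"]; P=cloud(g); z=P[...,2]; hsv=cv2.cvtColor(im,cv2.COLOR_RGB2HSV)
w=np.zeros(z.shape,np.uint8); w[120:185,265:345]=1
m=w*(((hsv[...,1]<80)|((hsv[...,0]>45)&(hsv[...,0]<90)))).astype(np.uint8)
body=cv2.morphologyEx(m,cv2.MORPH_OPEN,np.ones((7,7),np.uint8))
pts=np.array([onplane(g,u,v,24)[:2] for v,u in np.argwhere(body)],np.float32)
r=cv2.minAreaRect(pts); print("body",body.sum(),r,pts.mean(0))
t=np.linalg.svd(pts-pts.mean(0))[2][0]; t*=-np.sign(t[1]); print("axis",t,np.degrees(np.arctan2(t[1],t[0])))
n=np.array([-t[1],t[0]]); q=pts-pts.mean(0); print("extent",(q@t).min(),(q@t).max(),(q@n).min(),(q@n).max())
rod=m.copy(); rod[157:]=0; rod[:,:310]=0
pr=np.array([onplane(g,u,v,14)[:2] for v,u in np.argwhere(rod)])
d=np.linalg.svd(pr-pr.mean(0))[2][0]; d*=np.sign(d[0]); s=(pr-pr.mean(0))@d
print("rod dir",d,"tip",pr.mean(0)+d*s.max(),"base",pr.mean(0)+d*s.min(),"angle",np.degrees(np.arctan2(d@n,-d@t)))
# case
for (cu,cv,h) in[(463,318,0),(709,264,0),(709,264,28),(684,157,28),(440,205,28),(440,205,0)]:
    print(cu,cv,h,onplane(g,260+(cu+.5)/4-.5,90+(cv+.5)/4-.5,h)[:2])
c=np.zeros(z.shape,bool); c[95:175,355:445]=1
c&=(z>19)&(hsv[...,2]<110); pc=P[c][:,:2].astype(np.float32)
print("case high",c.sum(),cv2.minAreaRect(pc),np.percentile(z[c],[10,50,90]))
for y in range(100,172): print(y,''.join('#' if z[y,x]>19 else ('+' if z[y,x]>8 else '.') for x in range(358,444)))
E
```

```text
body 552 ((503.2330322265625, -20.106216430664062), (150.72007751464844, 39.36903381347656), 76.77022552490234) [503.05078  -21.132269]
axis [-0.25305384 -0.96745217] -104.658295
extent -76.66504 74.49491 -18.63932 21.316013
rod dir [0.99371501 0.11193961] tip [618.04240932 -76.93996405] base [527.62220238 -87.12558298] angle 68.91456526352013
463 318 0 [ 489.29791125 -260.05240797]
709 264 0 [ 532.59447187 -453.12385981]
709 264 28 [ 526.01421236 -444.59575401]
684 157 28 [ 610.6949326  -428.34624541]
440 205 28 [ 572.5272499  -239.16127877]
440 205 0 [ 580.001949   -243.73890665]
case high 337 ((455.9436340332031, -171.76730346679688), (221.0095672607422, 603.19189453125), 37.78411865234375) [20.59318712 26.04920736 31.35848353]
100 ...................................................+..................................
101 ......................................................................................
102 ............+.........................................................................
103 ..................................................................................
[... 5492 characters left out ...]
.....#########....+............................................
165 .................+##...###########++..................................................
166 ...+.............+############++.#....................................................
167 .................+######+++...........................................................
168 ..................##++................................................................
169 ......................................................................................
170 .............#........................................................................
171 .................................#....................................................
```

```bash
python3 - <<'E'
from h import *
g=dict(np.load("g0.npz")); z=cloud(g)[...,2]
c=np.zeros(z.shape,np.uint8); c[129:169,368:440]=1
c&=(cv2.medianBlur(z,3)>19).astype(np.uint8)
n,l,s,_=cv2.connectedComponentsWithStats(c,connectivity=8)
keep=np.isin(l,[i for i in range(1,n) if s[i,4]>15])
p=np.array([onplane(g,u,v,28)[:2] for v,u in np.argwhere(keep)],np.float32); r=cv2.minAreaRect(p)
print(r,cv2.boxPoints(r))
E
```

```text
Traceback (most recent call last):
cv2.error: OpenCV(4.12.0) /io/opencv/modules/imgproc/src/median_blur.simd.hpp:887: error: (-210:Unsupported format or combination of formats)  in function 'medianBlur'
```

carry_out:
  rows:
    - [[0.03,-0.055,0],-10,255]
    - [[0.06,-0.11,0],-20,255]
    - [[0.09,-0.165,0],-30,255]
    - [[0.12,-0.22,0],-40,255]
    - [[0.15,-0.27,0],-50,255]

```text
time: 0.78
ee_pos: [327.8, 379.2, 226.6]
eef_rot: [0.841, -0.541, -0.0, -0.0]
contact_force: [1.8, 0.6, 0.3]
grip_width: 43.2
```

```bash
python3 - <<'E'
from h import *
g=dict(np.load("g0.npz")); z=cloud(g)[...,2].astype(np.float32)
c=np.zeros(z.shape,np.uint8); c[129:169,368:440]=1
c&=(cv2.medianBlur(z,3)>19).astype(np.uint8)
n,l,s,_=cv2.connectedComponentsWithStats(c,connectivity=8)
keep=np.isin(l,[i for i in range(1,n) if s[i,4]>15])
p=np.array([onplane(g,u,v,28)[:2] for v,u in np.argwhere(keep)],np.float32); r=cv2.minAreaRect(p)
print(r,cv2.boxPoints(r))
E
```

```text
((549.3369140625, -342.71539306640625), (89.2623062133789, 193.2031707763672), 11.732359886169434) [[ 485.99518 -257.2073 ]
 [ 525.2812  -446.3741 ]
 [ 612.67865 -428.22348]
 [ 573.39264 -239.05667]]
```

carry_out:
  rows:
    - [[0.026,-0.05,0],-8,255]
    - [[0.052,-0.1,0],-16,255]
    - [[0.078,-0.15,0],-24,255]
    - [[0.104,-0.2,0],-32,255]
    - [[0.13,-0.25,0],-40,255]

```text
time: 1.4
ee_pos: [457.8, 129.5, 226.7]
eef_rot: [-0.605, 0.796, 0.0, 0.0]
contact_force: [1.0, 1.7, -0.2]
grip_width: 0.5
```

carry_out:
  rows:
    - [[0.026,-0.05,-0.02],0,255]
    - [[0.052,-0.1,-0.04],0,255]
    - [[0.078,-0.15,-0.06],0,255]
    - [[0.104,-0.2,-0.08],0,255]
    - [[0.128,-0.246,-0.11],0,255]

```text
time: 2.02
ee_pos: [586.6, -116.7, 116.4]
eef_rot: [-0.607, 0.795, -0.001, 0.001]
contact_force: [1.9, 0.5, 0.5]
grip_width: 0.2
```

carry_out:
  rows:
    - [[0,0,-0.03],0,255]
    - [[0,0,-0.06],0,255]
    - [[0,0,-0.09],0,255]
    - [[0,0,-0.108],0,255]
    - [[0,0,-0.108],0,255]

```text
time: 2.65
ee_pos: [584.0, -114.9, 6.9]
eef_rot: [-0.607, 0.795, 0.001, -0.002]
contact_force: [0.1, 0.2, 0.9]
grip_width: 0.7
```

```bash
python3 - <<'E'
from h import *
a=grab("top")["frame"][90:200,250:450]
save(cv2.resize(a,None,fx=4,fy=4,interpolation=cv2.INTER_CUBIC),"pics/pre.png")
E
```

```text
(no output)
```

View pics/pre.png

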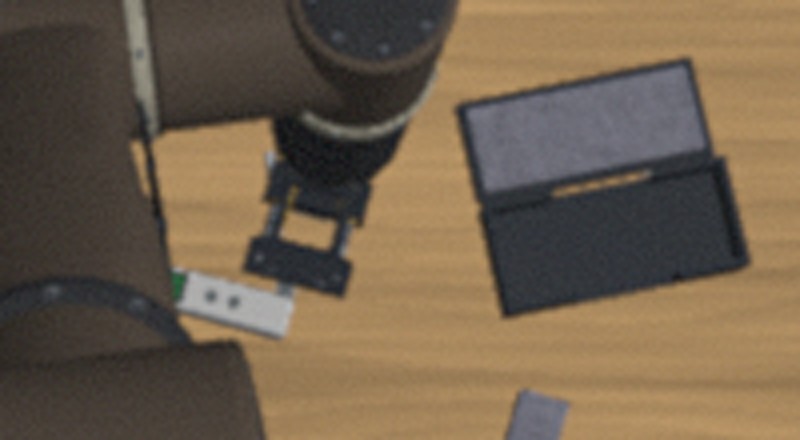

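The gripper is down clear of the rod, to its right. The rod tip (270,160) and the body (230,300) have not moved. Next I'll sweep the probe shut along an arc.

carry_out:
  rows:
    - [[-0.002,0.012,0],0,255]
    - [[-0.004,0.024,0],0,255]
    - [[-0.006,0.036,0],0,255]
    - [[-0.008,0.046,0],0,255]
    - [[-0.01,0.055,0],0,255]

```text
time: 3.32
ee_pos: [575.2, -58.8, 8.7]
eef_rot: [-0.607, 0.794, -0.0, 0.0]
contact_force: [0.9, -0.4, -0.1]
grip_width: 0.8
```

carry_out:
  rows:
    - [[-0.004,0.009,0],0,255]
    - [[-0.008,0.018,0],0,255]
    - [[-0.011,0.026,0],0,255]
    - [[-0.016,0.034,0],0,255]
    - [[-0.02,0.04,0],0,255]

```text
time: 3.95
ee_pos: [555.0, -19.3, 8.5]
eef_rot: [-0.607, 0.795, 0.0, -0.0]
contact_force: [0.0, -0.7, 0.1]
grip_width: 0.4
```

carry_out:
  rows:
    - [[0,0,0],0,255]
    - [[0.04,-0.01,0],0,255]
    - [[0.04,-0.01,0.05],0,255]
    - [[0.04,-0.01,0.11],0,255]
    - [[0.09,-0.03,0.15],0,0]

```text
time: 4.58
ee_pos: [641.8, -47.9, 159.8]
eef_rot: [-0.608, 0.794, -0.001, 0.001]
contact_force: [1.9, 1.0, -0.8]
grip_width: 6.1
```

```bash
python3 - <<'E'
from h import *
a=grab("top"); b=grab("scene"); np.savez("g1.npz",**a)
x=cv2.resize(a["frame"][110:200,250:350],(600,540),interpolation=cv2.INTER_CUBIC)
save(x,"pics/t1.png")
save(cv2.resize(b["frame"][180:300,200:360],(800,600),interpolation=cv2.INTER_CUBIC),"pics/s1.png")
E
```

```text
(no output)
```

View pics/s1.png

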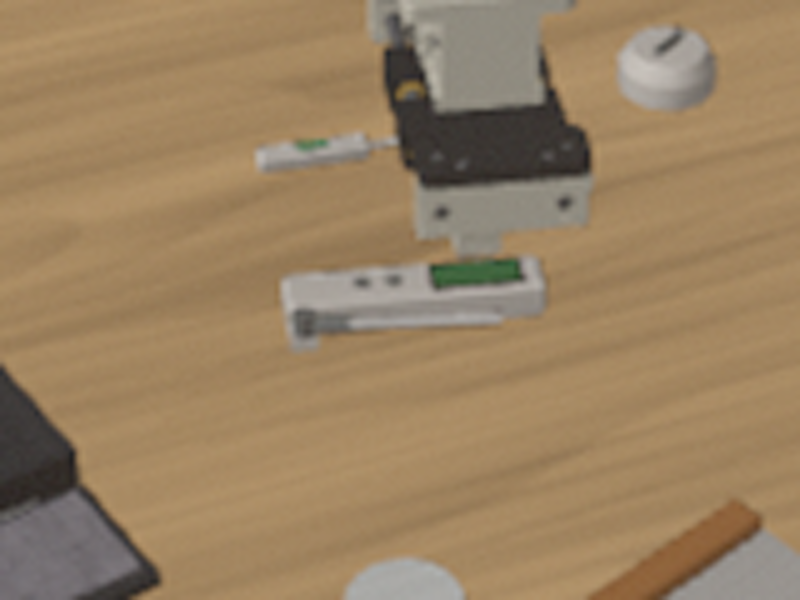

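The scene crop shows the probe folded along the bar's near side, from the hinge at (303,322) to the tip at (500,318). I'll re-measure the bar from this view.

```bash
python3 - <<'E'
from h import *
b=grab("scene")
c=[onplane(b,200+(x+.5)/5-.5,180+(y+.5)/5-.5,24)[:2] for x,y in[(287,312),(545,290),(540,258),(283,278)]]
print(np.round(c,1),np.mean(c,0)); 
for i,j in((0,1),(3,2)): d=c[i]-c[j]; print(np.linalg.norm(d),np.degrees(np.arctan2(d[1],d[0])))
c=np.mean(c,0); a=np.radians(-104.5); print("origin",c+6*np.array([-np.sin(a),np.cos(a)]), arm.state()["ee_pos"],arm.state()["grip_width"])
E
```

```text
[[500.7 -97.4]
 [540.   45.1]
 [511.7  55.3]
 [470.4 -88.5]] [505.69191358 -21.3726588 ]
147.74389237947787 -105.43078837702816
149.51271752808677 -106.00201656264727
origin [511.50079942 -22.87493882] [644.69124374 -49.08518681 158.02489013] 17.298596258806285
```

carry_out:
  rows:
    - [[-0.045,0.01,0],0,0]
    - [[-0.09,0.02,0],0,0]
    - [[-0.136,0.028,0],0,0]
    - [[-0.136,0.028,-0.04],0,0]
    - [[-0.136,0.028,-0.09],0,0]

```text
time: 5.35
ee_pos: [505.4, -20.1, 65.7]
eef_rot: [-0.607, 0.794, -0.0, 0.001]
contact_force: [0.8, 0.9, -1.5]
grip_width: 66.6
```

carry_out:
  rows:
    - [[0,0,0],0,0]
    - [[0,0,-0.025],0,0]
    - [[0,0,-0.045],0,0]
    - [[0,0,-0.0596],0,0]
    - [[0,0,-0.0596],0,0]

```text
time: 5.98
ee_pos: [505.6, -20.5, 6.1]
eef_rot: [-0.607, 0.795, 0.0, -0.001]
contact_force: [-0.2, 0.0, -0.1]
grip_width: 87.3
```

```bash
python3 - <<'E'
from h import *
b=grab("scene")
save(cv2.resize(b["frame"][180:300,200:360],(800,600),interpolation=cv2.INTER_CUBIC),"pics/s2.png")
E
```

```text
(no output)
```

View pics/s2.png

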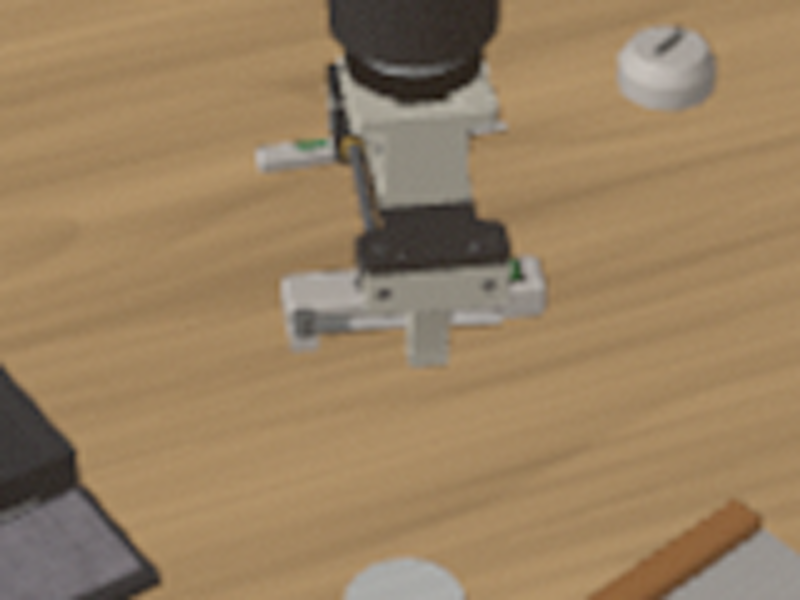

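The fingers straddle the bar and folded probe at mid-length: the near finger is at (428,340) and the bar spans 285–545. I'll raise 3 mm, centre and grip.

carry_out:
  rows:
    - [[0.003,-0.001,0.003],0,0]
    - [[0.003,-0.001,0.003],0,150]
    - [[0.003,-0.001,0.003],0,170]
    - [[0.003,-0.001,0.003],0,255]
    - [[0.003,-0.001,0.003],0,255]
  force: 25

```text
time: 6.65
ee_pos: [508.8, -21.4, 9.2]
eef_rot: [-0.607, 0.795, -0.0, -0.0]
contact_force: [-0.1, 0.0, -1.0]
grip_width: 53.5
```

carry_out:
  rows:
    - [[0,0,0],0,255]
    - [[0,0,0],0,255]
    - [[0,0,0],0,255]
    - [[0,0,0.01],0,255]
    - [[0,0,0.02],0,255]

```text
time: 7.28
ee_pos: [508.8, -21.4, 29.8]
eef_rot: [-0.607, 0.795, 0.0, -0.0]
contact_force: [0.4, -0.7, -2.5]
grip_width: 38.5
```

carry_out:
  rows:
    - [[0,0,0.03],0,255]
    - [[0,-0.01,0.06],0,255]
    - [[0.003,-0.04,0.08],4,255]
    - [[0.007,-0.08,0.08],8,255]
    - [[0.012,-0.12,0.08],12,255]

```text
time: 7.9
ee_pos: [521.2, -142.3, 110.5]
eef_rot: [-0.688, 0.726, -0.001, 0.001]
contact_force: [0.3, 0.5, -1.7]
grip_width: 38.5
```

carry_out:
  rows:
    - [[0.005,-0.04,0],4,255]
    - [[0.01,-0.08,0],8,255]
    - [[0.015,-0.12,0],12,255]
    - [[0.02,-0.16,0],15,255]
    - [[0.027,-0.202,0],15,255]

```text
time: 8.52
ee_pos: [547.8, -344.6, 110.0]
eef_rot: [0.776, -0.631, 0.0, -0.0]
contact_force: [0.8, 1.1, -3.1]
grip_width: 38.2
```

carry_out:
  rows:
    - [[0,0,0],0,255]
    - [[0,0,0],0,255]
    - [[0,0,-0.02],0,255]
    - [[0,0,-0.04],0,255]
    - [[0,0,-0.04],0,255]

```text
time: 9.15
ee_pos: [546.8, -341.9, 68.2]
eef_rot: [0.776, -0.631, -0.001, 0.0]
contact_force: [-0.2, 0.3, -2.1]
grip_width: 38.1
```

```bash
python3 - <<'E'
from h import *
a=grab("scene")["frame"][200:330,110:270]; b=grab("top")["frame"][90:190,350:450]
save(np.hstack([cv2.resize(a,(480,390),interpolation=cv2.INTER_CUBIC),cv2.resize(b,(320,390),interpolation=cv2.INTER_CUBIC)]),"pics/over.png")
E
```

```text
(no output)
```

View pics/over.png

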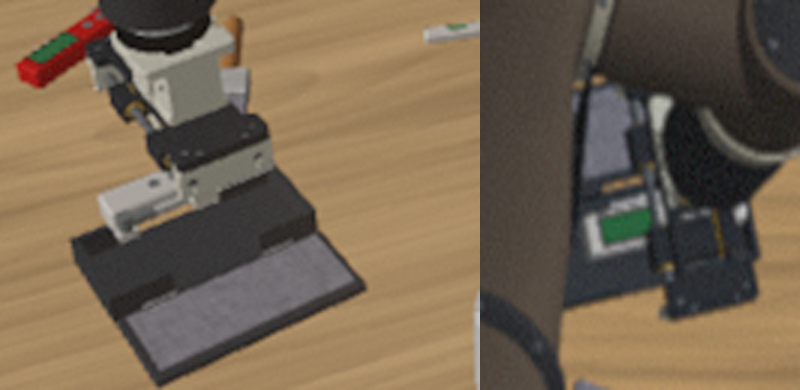

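The bar is held level above the tray, lined up with its length (left half: bar at (150,205) over tray at (190,240)). The tool yaw matches the case axis to 0.1°, so I'm lowering slowly.

carry_out:
  rows:
    - [[0.001,-0.001,-0.012],0,255]
    - [[0.001,-0.001,-0.024],0,255]
    - [[0.001,-0.001,-0.034],0,255]
    - [[0.001,-0.001,-0.042],0,255]
    - [[0.001,-0.001,-0.046],0,255]

```text
time: 9.88
ee_pos: [548.6, -344.3, 22.4]
eef_rot: [0.776, -0.631, -0.0, 0.0]
contact_force: [0.5, -0.3, -2.4]
grip_width: 39.0
```

carry_out:
  rows:
    - [[0,0,0],0,255]
    - [[0,0,-0.002],0,255]
    - [[0,0,-0.004],0,255]
    - [[0,0,-0.006],0,255]
    - [[0,0,-0.006],0,255]

```text
time: 10.5
ee_pos: [548.8, -344.3, 17.1]
eef_rot: [0.776, -0.631, -0.0, 0.0]
contact_force: [-0.1, 0.1, -1.6]
grip_width: 38.5
```

carry_out:
  rows:
    - [[0,0,-0.001],0,255]
    - [[0,0,-0.002],0,255]
    - [[0,0,-0.0025],0,255]
    - [[0,0,-0.003],0,255]
    - [[0,0,-0.003],0,255]

```text
time: 11.12
ee_pos: [548.9, -344.4, 14.3]
eef_rot: [0.776, -0.631, 0.0, 0.0]
contact_force: [-0.8, 0.6, -0.5]
grip_width: 38.4
```

carry_out:
  rows:
    - [[0,0,-0.0005],0,255]
    - [[0,0,-0.001],0,255]
    - [[0,0,-0.001],0,255]
    - [[0,0,-0.001],0,255]
    - [[0,0,-0.001],0,255]

```text
time: 11.75
ee_pos: [548.9, -344.4, 14.3]
eef_rot: [0.776, -0.631, 0.0, 0.0]
contact_force: [-2.8, 1.7, 7.2]
grip_width: 38.2
```

The 7 N upward force shows it is seated on the floor. I'll open slightly and back straight up.

carry_out:
  rows:
    - [[0,0,0.0005],0,110]
    - [[0,0,0.0005],0,110]
    - [[0,0,0.0005],0,110]
    - [[0,0,0.0005],0,110]
    - [[0,0,0.0005],0,110]

```text
time: 12.38
ee_pos: [548.9, -344.4, 13.6]
eef_rot: [0.776, -0.631, -0.0, 0.0]
contact_force: [0.5, 0.3, -0.5]
grip_width: 50.0
```

carry_out:
  rows:
    - [[0,0,0.01],0,110]
    - [[0,0,0.025],0,110]
    - [[0,0,0.05],0,110]
    - [[0,0,0.09],0,110]
    - [[0,0,0.13],0,110]

```text
time: 13.0
ee_pos: [549.0, -344.5, 146.3]
eef_rot: [0.776, -0.631, 0.001, -0.0]
contact_force: [1.0, -0.2, -0.5]
grip_width: 49.7
```

carry_out:
  rows:
    - [[0,0.05,0.03],0,110]
    - [[0,0.1,0.06],0,110]
    - [[-0.01,0.15,0.06],0,110]
    - [[-0.03,0.2,0.06],0,110]
    - [[-0.05,0.25,0.06],0,110]

```text
time: 13.62
ee_pos: [498.4, -92.9, 205.1]
eef_rot: [0.776, -0.631, 0.001, -0.001]
contact_force: [0.2, 1.3, 0.1]
grip_width: 49.7
```

```bash
python3 - <<'E'
from h import *
B=grab("scene");A=grab("top"); np.savez("g2.npz",**A); np.savez("b2.npz",**B)
a=B["frame"][210:330,110:250]; b=A["frame"][95:180,350:450]
save(np.hstack([cv2.resize(a,(420,360),interpolation=cv2.INTER_CUBIC),cv2.resize(b,(380,323),interpolation=cv2.INTER_CUBIC)[:323] if 0 else cv2.copyMakeBorder(cv2.resize(b,(380,323),interpolation=cv2.INTER_CUBIC),0,37,0,0,cv2.BORDER_CONSTANT)]),"pics/fin.png")
E
```

```text
(no output)
```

View pics/fin.png

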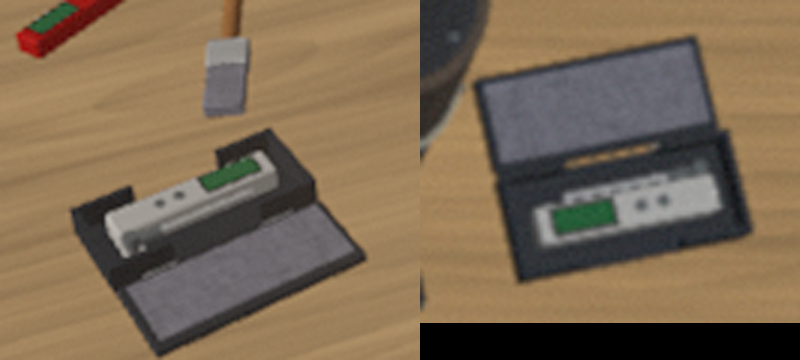

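Both views show the thermometer inside the tray, display up, with the probe folded alongside (right half: bar from (537,225) to (720,190)). I'll do one numeric check and then hand in.

```bash
python3 - <<'E'
from h import *
g=dict(np.load("g2.npz")); hsv=cv2.cvtColor(g["frame"],cv2.COLOR_RGB2HSV); P=cloud(g)
m=np.zeros(hsv.shape[:2],np.uint8); m[132:170,370:440]=1
m&=((hsv[...,2]>120)|((hsv[...,0]>45)&(hsv[...,0]<90)&(hsv[...,1]>100))).astype(np.uint8)
m=cv2.morphologyEx(m,cv2.MORPH_OPEN,np.ones((5,5),np.uint8))
p=np.array([onplane(g,u,v,29)[:2] for v,u in np.argwhere(m)],np.float32); r=cv2.minAreaRect(p); print(r)
a=np.radians(-78.3); R=np.array([[np.cos(a),np.sin(a)],[-np.sin(a),np.cos(a)]])
print("bar centre in case frame",R@(np.array(r[0])-[549.3,-342.7]),"expect y about -6")
q=P[m>0]; A=np.c_[q[:,:2]-q[:,:2].mean(0),np.ones(len(q))]; k=np.linalg.lstsq(A,q[:,2],rcond=None)[0]; print("top plane slope,height",k)
print(arm.sign_off())
E
```

```text
((542.1131591796875, -371.0478515625), (116.53299713134766, 165.0193328857422), 0.06291130930185318)
bar centre in case frame [ 26.30146287 -12.78610262] expect y about -6
top plane slope,height [-0.66865171  0.64288017 14.59196948]
the job is handed in; nothing more can be done
None
```

My mask evidently took in bench outside the tray: the fitted box came out 116 x 165 mm for a 32 x 150 mm bar. I'll redo the check on the saved picture with a window limited to the tray.

```bash
python3 - <<'E'
from h import *
g=dict(np.load("g2.npz")); hsv=cv2.cvtColor(g["frame"],cv2.COLOR_RGB2HSV); P=cloud(g)
a=np.radians(-78.3); R=np.array([[np.cos(a),np.sin(a)],[-np.sin(a),np.cos(a)]])
L=[];Z=[]
for v in range(125,175):
  for u in range(365,445):
    q=R@(onplane(g,u,v,29)[:2]-[549.3,-342.7]); h=hsv[v,u]
    if abs(q[0])<86 and abs(q[1])<36 and (h[2]>110 or (h[1]>100 and 45<h[0]<90)): L.append(q);Z.append(P[v,u,2])
L=np.array(L,np.float32);Z=np.array(Z); r=cv2.minAreaRect(L); print(len(L),r)
A=np.c_[L-L.mean(0),np.ones(len(L))]; ok=abs(Z-np.median(Z))<6
print("slope,height",np.linalg.lstsq(A[ok],Z[ok],rcond=None)[0])
E
```

```text
481 ((1.40728759765625, -1.089752197265625), (38.13484573364258, 149.2099609375), 89.86717987060547)
slope,height [-1.88146998e-03 -3.57565190e-02  2.79371655e+01]
```

I folded the probe shut with the closed fingers. Then I gripped the bar and probe together across the middle, carried them to the dark case, and lowered them until the floor pushed back with about 7 N. I let go, backed the arm clear and handed the job in at about 14 s. No verdict was reported.

**Final check:** I re-measured the last top picture after handing in. The bar and probe outline is 149 × 38 mm, about 1 mm off the case's centre each way and within 0.2° of its axis. The top face is at about 28 mm (29 expected when seated). The fitted slopes are 0.002 along the bar and 0.036 across it, below the 0.1 rad limit. Both cameras show the display up and the probe folded.

**Checks that failed or disagreed:**
- **Pre-hand-in check:** The numeric check in the same script as the hand-in was wrong because its colour mask took in bench around the tray. I handed in on the pictures alone, and the good figures above came afterwards.
- **Grip width:** It read about 38.5 mm instead of the expected 40.5 mm. I put this down to sensor or pad tolerance and did not check further.

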